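# Send a sensor kit down the roller track into the return bay

### The job

Put the sensor kit carton with the green lid back in the return bay: set it upright on the open end of the roller track, lengthwise between the rails and short of the orange flaps, and let go of it. Then push it along the rollers, through the sprung flaps, until it is fully home against the yellow end stop and both flaps have snapped shut behind it. Do not tip or drop the carton or shoot it off on its own, and leave the blue-lidded carton and the other things on the table alone.

Things in the scene. Friction and masses are not known exactly. Their poses are not given: they have to be found in the camera images.
- kit_green_center (a point): Centre (half-way up) of the loose cardboard carton with a bright green lid band, about 250 g: 54 mm along its x, 96 mm along its y (long axis), 60 mm high, z up. Either end may lead. It stands on the table, long axis within about 0.4 rad of world y; its place may be exchanged with the blue carton's.
- kit_blue_center (a point): Centre (half-way up) of a carton of the same size (54 x 96 x 60 mm) with a bright blue lid band; not wanted, leave it alone.
- track: Roller track fixed to the table, place and yaw vary (yaw within 0.2 rad of 0). Origin: on the table below the middle of the closed flaps. The lane runs along its +y: open end y -0.20 to 0, bay y 0 to 0.155. Free-turning rollers, 20 mm diameter, 25 mm apart, tops 50 mm above the table.
- infeed (a point): Centre line of the open end, at roller-top height (50 mm above the table), 100 mm before the flaps: a good place for the middle of the carton's underside. Axes as the track's. Aluminium rails all along the lane: inner faces at track x -0.033 and +0.033, 10 mm thick, tops 58 mm above the table (8 mm above the rollers).
- gate (a point): Middle of the flap line at roller-top height, axes as the track's. Two orange flaps meet here like saloon doors, each 40 mm long, 61 to 101 mm above the table, hinged on posts (top 106 mm) at track x -0.0415 and +0.0415. Nothing spans the lane above, so fingers pointing down can follow the carton through and be lifted out.
- stop (a point): Centre line at the face of the yellow end stop (top 107 mm above the table), roller-top height, 155 mm beyond the flaps. Carton home: centre 48 mm before this face, rear 59 mm beyond the flaps. Bay open above; yellow walls from 7.5 mm beyond the flaps, inner faces at track x -0.0445 and +0.0445, 6 mm thick, top 107 mm.
- flap_far (a joint): Opening angle of the flap at the track's +x side: 0 shut, about 1.57 swung fully into the bay (towards +y); opens only that way. A light spring shuts it (0.006 N m shut, 0.025 N m open; 1 to 2 N push the carton through). It shuts once its 40 mm length is clear of the carton and of whatever pushed it.
- flap_near (a joint): The same for the flap at the track's -x side, the one nearer the robot.
- meter: Red hand multimeter with a round black dial, lying flat, 75 x 145 x 40 mm; origin under its centre. Leave alone.
- tape: Roll of black tape lying flat, 90 mm across, 19 mm high; origin under its centre. Leave alone.
- breadboard: White breadboard, 55 x 165 x 14 mm, long side along its y; origin under its centre. Leave alone.
- battery: Black battery holder with two orange cells, 32 x 60 x 22 mm; origin under its centre. Leave alone.
- screwdriver: Screwdriver lying on the table beyond the track, along its x, under 35 mm high; leave alone.
- pencup: Blue ceramic cup, 76 mm across, 95 mm high; origin under its centre. Leave alone.
There are look-alikes about, which are no part of the job. What is shaped like the part that bears kit_green_center but pink or purple is not meant.

How it is judged:
By the outcome, as a careful person would: the job done as asked, in the order asked, and still so for the second after the job is handed in, with the robot touching nothing.
It also fails if it takes over 51 s, if anything falls off the work surface, if the arm or the gripper's body presses on something with over 40 N, if the wrist force passes 120 N, or if a joint passes its speed limit or range.

### The arm

A 6-joint arm with a two-finger parallel gripper is mounted at the origin on the work surface. World frame = base frame: x ahead of the robot, y to its left, z up, the work surface at z = 0. Lengths are in mm, angles in degrees, forces in N, time in s.
With the tool pointing down it reaches from about 350 to 1000 mm from the base axis. Payload 7.1 kg.
Tool frame: the origin (TCP) lies midway between the tips of the shut fingers; the grasp point (between the pads) lies 19 mm behind it; z points along the fingers, y is the line along which they close (so a half turn about z gives the same grasp; the last joint's range is limited). The gripper opens to 85 mm and grips with 20 to 120 N. Pads are 22 mm wide; open, the fingers measure 114 mm over their backs; the gripper's body (76 mm by 85 mm) begins 54 mm behind the grasp point. The pads swing forward as they close: fully open they stand 13 mm farther back than shut.
Start: joints at [-66.463, 24.242, 93.386, -0, 62.372, -1.089], TCP at [260.445, -568.131, 231.319] pointing down, gripper open.
Joint ranges: [-172.04, 172.04], [-51.8, 120.97], [4.93, 147.93], [-75.15, 255.16], [6.16, 154.13], [-145.62, 145.62]. Speed limits (degrees/s): [136.94, 136.94, 172.46, 180, 180, 180].

### API

Orientations are given as [roll, pitch, yaw] about the fixed x, y, z axes, in that order (R = Rz(yaw) Ry(pitch) Rx(roll)).
In Python, from plant import get_state, get_image, hand_in gives the robot as it stands.
- The arm moves only by the tool play_rows, never from a script. Its argument "commands" is a list of rows, each an object with "jaw": the opening, from -1 (shut) to 1 (fully open); "offset": the shift along the tool's x, y, z in units of 0.04 m (1.0 is 0.04 m), a list of three; "turn": the turn about the tool's z in units of 0.08 rad (1.0 is 0.08 rad). In form: [{"jaw": jaw, "offset": [tx, ty, tz], "turn": turn}, ...]. A call has 1 to 20 rows; each row shifts and turns the commanded pose from where the row before left it, along the tool's axes as they then stand; what a row does not reach is not made up. A row lasts 1/12 s, in which the tool goes at most 41.7 mm and 7.16 degrees, less where a joint would pass 70% of its speed; a pose out of reach is approached as far as the arm can. A call with a number of a shift or a turn outside -1 to 1 is refused whole. A call with a gripper value outside its range is refused whole. The fingers move at their own pace and stop on an object; "squeeze" is the grip in N (left out, the last holds). Time passes only in rows, so rows that do not move let the fingers close. It gives the time, the measured TCP pose, the force, the opening and the grip force at its end, in the units of the state.
- get_state(): the state, without advancing time (a new reading comes with each control period).
- get_image(name): name is "scene" or "top"; returns a dict with "color" (420x560x3 uint8, blue, green, red), "vfov" (degrees; the focal length in pixels is half the picture's height over the tangent of half this angle, whatever the lens; pixels are square), "cx", "cy" (the principal point, pixels), "xyz" and "rotation" of the camera in the world. Camera axes: x right, y up, looking along -z (the intrinsics and any distortion apply to the point x, -y, -z); pixel columns grow to the right and rows downward; lengths in mm; the calibration is good to about 2 mm. A picture is of the moment at which its call begins. There is no depth.
- hand_in(): hands the job in; it is judged then, once.
The state is a dict: "clock": time; "q": joint angles; "joint_velocities": joint speeds; "joint_torque": joint torques, N m; "tool_pos": TCP position; "orientation": TCP orientation; "force": force on the tool from outside, world axes, zero at the start; "wrist_torque": the same for the moment, N m; "gripper_width": opening from 0.0 (shut) to 1.0 (fully open); "grasp_force": force on a finger pad.
Only numpy, scipy, OpenCV 4.12 (cv2) and the standard library are available. Lean on these libraries where they do the work, as an engineer would, in place of code of your own. Each camera call takes 0.05 s, during which the arm holds its last target. There are 200 camera calls.

## Working session

There is one attempt and no reset: what is moved stays moved. The work goes in short steps, Python scripts to look and compute and a tool call to move; the robot and the scene stay as the last step left them, time stands still between calls to the robot, and variables do not carry over. Pictures are saved under pics/ and viewed, at most 10 in all, crops included, and the job is handed in when it is done.

Besides the shell and the picture viewer there is one more tool, called after "Call:" as name(argument=value, ...) on one line, values as JSON. play_rows: Moves the arm, as the interface text tells. Shifts and turns lie within -1 to 1; 1 stands for 0.04 m of shift or 0.08 rad of turn. Its arguments: {"type":"object","properties":{"commands":{"type":"array"},"squeeze":{"type":"number"}},"required":["commands"]}

```bash
mkdir -p pics; ls
python3 - <<'E'
from plant import *
import cv2
for n in("scene","top"):
    i=get_image(n); cv2.imwrite(f"pics/{n}0.png",i["color"])
    print({k:v for k,v in i.items() if k!="color"})
s=get_state();print(s)
E
```

```text
pics
{'vfov': 56.79391695135982, 'cx': 278.6826221004202, 'cy': 205.87932370468545, 'xyz': array([982.52909204, 541.34693254, 700.75321519]), 'rotation': array([ 49.43042404,  -0.56399336, 143.38695723])}
{'vfov': 45.24987962109582, 'cx': 274.3097234413343, 'cy': 205.31674013758888, 'xyz': array([ 343.11272861,  -27.08691272, 1246.84996097]), 'rotation': array([  9.84095741,  -0.66391109, -91.05759443])}
{'clock': 0.1, 'q': array([-6.64624923e+01,  2.42794873e+01,  9.34277432e+01, -1.39694247e-03,
        6.23742366e+01, -1.08651326e+00]), 'joint_velocities': array([ 0.04754754, -0.02988708, -0.0882725 ,  0.02925684, -0.03157575,
       -0.04568179]), 'joint_torque': array([-2.69392294e-04, -5.58428514e+01, -2.82446337e+01, -8.09414769e-05,
        2.91717624e-03,  2.41128436e-05]), 'tool_pos': array([ 260.24847801, -567.67845514,  230.62487226]), 'orientation': array([-1.79918524e+02, -3.08246562e-04,  2.46246694e+01]), 'force': array([ 0.38041239, -0.44338073, -0.53438826]), 'wrist_torque': array([ 0.03577763,  0.02962226, -0.01986705]), 'grasp_force': 0.0, 'gripper_width': 0.9996283626693678}
```

View pics/top0.png

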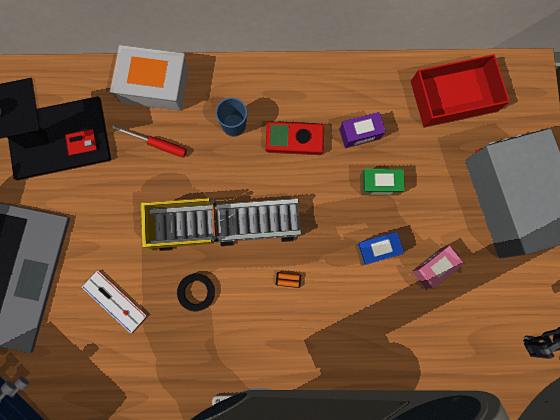

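View pics/scene0.png

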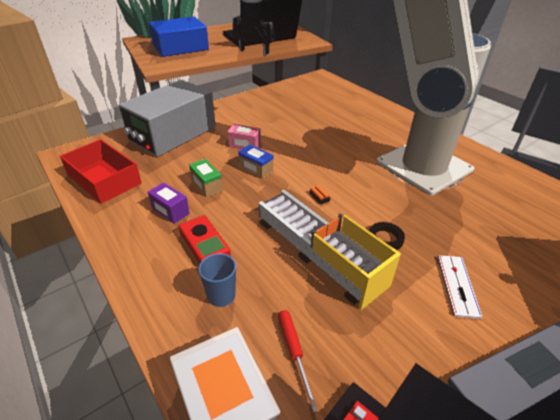

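The green-lidded box at top (384,181) is the one meant. The look-alikes are blue (380,247), purple (362,130) and pink (438,266). The track runs from its open end at about (298,218) to the yellow stop at about (145,225). Next I rectify the image onto metric planes to confirm the box and measure.

```bash
cat > h.py <<'E'
import numpy as np, cv2
from scipy.spatial.transform import Rotation as R
from plant import *
def cam(i):
    h=i["color"].shape[0]; f=h/2/np.tan(np.radians(i["vfov"]/2))
    K=np.array([[f,0,i["cx"]],[0,f,i["cy"]],[0,0,1]])
    Rc=np.diag([1,-1,-1])@R.from_euler("xyz",i["rotation"],degrees=True).as_matrix().T
    return K@np.c_[Rc,-Rc@i["xyz"]]
def proj(i,P):
    p=np.c_[np.atleast_2d(P),np.ones(len(np.atleast_2d(P)))]@cam(i).T
    return p[:,:2]/p[:,2:]
def H(i,z):   # world xy at height z -> pixel
    M=cam(i); return np.c_[M[:,0],M[:,1],M[:,2]*z+M[:,3]]
def world(i,uv,z):
    return cv2.perspectiveTransform(np.float64(uv).reshape(-1,1,2),np.linalg.inv(H(i,z))).reshape(-1,2)
def rect(i,z,x0,x1,y0,y1,s): # picture: up=+x, left=+y, s px/mm
    A=np.array([[0,-1/s,x1],[-1/s,0,y1],[0,0,1]])
    return cv2.warpPerspective(i["color"],H(i,z)@A,(int((y1-y0)*s),int((x1-x0)*s)),flags=cv2.INTER_CUBIC|cv2.WARP_INVERSE_MAP)
def mask(i,lo,hi): return cv2.inRange(cv2.cvtColor(i["color"],cv2.COLOR_BGR2HSV),lo,hi)
E
python3 - <<'E'
from h import *
i=get_image("top"); j=get_image("scene")
for n,im in(("top",i),("scene",j)):
    m=mask(im,(50,120,60),(75,255,255))
    k,l,st,c=cv2.connectedComponentsWithStats(m)
    for a in range(1,k):
        if st[a,4]>60:
            pts=np.argwhere(l==a)[:,::-1]
            print(n,st[a],c[a],world(im,c[a],60), cv2.minAreaRect(np.float32(world(im,pts,60))))
a=rect(i,60,480,640,-260,-60,4); cv2.imwrite("pics/green.png",a)
b=rect(i,58,370,510,-100,300,2); cv2.imwrite("pics/track.png",b)
E
```

```text
top [270 125  18  21 114] [278.15789474 134.65789474] [[724.27465186 -57.31153023]] ((724.1973876953125, -58.31250762939453), (40.161136627197266, 50.23836898803711), 85.35291290283203)
top [363 169  42  23 639] [383.14710485 179.71830986] [[ 607.20364232 -308.97502359]] ((606.9715576171875, -309.33062744140625), (98.21939849853516, 54.42534255981445), 89.54135131835938)
scene [190 159  31  25 286] [205.56293706 172.12937063] [[ 610.58939761 -293.67399221]] ((609.319091796875, -301.9743957519531), (107.14918518066406, 55.9825325012207), 88.67781066894531)
```

Run:
```python
from h import *
i=get_image("top")
print(world(i,[(298,218),(145,225),(214,217)],58))
a=rect(i,60,540,670,-390,-230,5); 
cv2.imwrite("pics/green.png",a)
c=world(i,[(298,218),(145,225)],58).mean(0)
b=rect(i,58,c[0]-90,c[0]+90,c[1]-200,c[1]+200,2); cv2.imwrite("pics/track.png",b); print(c)
```

```text
[[ 517.42755164 -100.61524501]
 [ 506.73731652  262.85564759]
 [ 523.18651499   99.49479758]]
[512.08243408  81.12020129]
```

View pics/green.png

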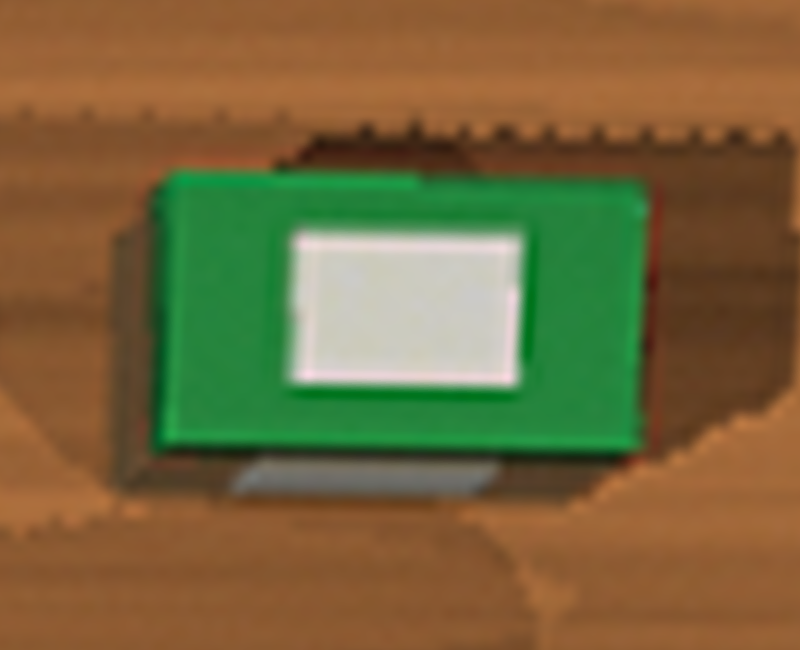

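View pics/track.png

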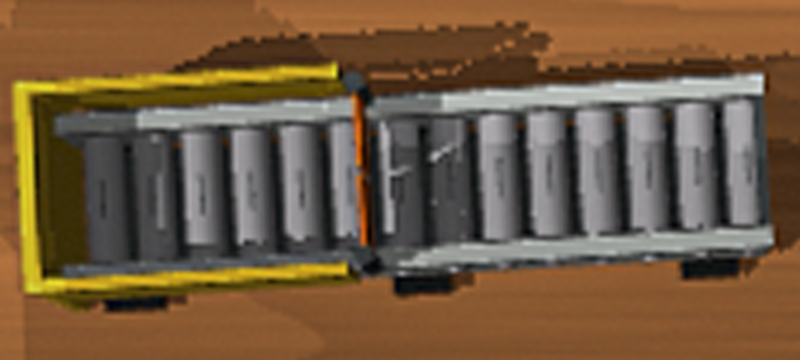

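Confirmed: a bright green lid with a white label, carton in brown card. Crop corners (168,172), (648,183), (638,450) and (160,445) put the centre near (607.5, -310.7) with yaw about -1°. The track picture shows the rail ends at (764,75) and (772,247), the posts at (352,80) and (362,262), and the yellow corner at (15,85). Now I fit the track pose.

```bash
cat >> h.py <<'E'
def T(p,q):  # pose (x,y,yaw rad), track points -> world
    c,s=np.cos(p[2]),np.sin(p[2]); q=np.atleast_2d(np.float64(q)).copy()
    q[:,:2]=q[:,:2]@np.array([[c,s],[-s,c]])+p[:2]; return q
E
python3 - <<'E'
from h import *
from scipy.optimize import least_squares
i=get_image("top")
px=np.array([(764,75),(772,247),(764,96),(771,228),(352,80),(364,262),(340,66),(350,277),(15,84)])
M=np.array([(43,-200,58),(-43,-200,58),(33,-200,58),(-33,-200,58),(41.5,0,106),(-41.5,0,106),(50.5,7.5,107),(-50.5,7.5,107),(50.5,161,107)])
w=np.c_[512.082+90-px[:,1]/2,281.12-px[:,0]/2,np.full(len(px),58)]
uv=proj(i,w)
r=least_squares(lambda p:(proj(i,T(p,M))-uv).ravel(),[517,90,.05],loss="soft_l1",x_scale=[10,10,.1])
p=r.x; print("track",p,np.degrees(p[2])); print(np.round(proj(i,T(p,M))-uv,1))
for n,q in dict(infeed=(0,-100,50),gate=(0,0,50),home=(0,107,50)).items(): print(n,T(p,q)[0])
o=[]
for n in("top","scene"):
    im=get_image(n); S=4; v=cv2.resize(im["color"],None,fx=S,fy=S,interpolation=cv2.INTER_CUBIC)
    L=[[(a,-200,58),(a,155,58)] for a in(-43,-33,33,43)]+[[(a,7.5,107),(a,155,107)] for a in(-44.5,44.5)]+[[(-44.5,155,107),(44.5,155,107)],[(-41.5,0,101),(41.5,0,101)]]
    for l in L:
        e=(proj(im,T(p,l))*S+S/2).astype(int); cv2.line(v,e[0],e[1],(255,0,255),1)
    c=(proj(im,T(p,(0,-20,58)))[0]*S).astype(int); o.append(v[max(c[1]-290,0):c[1]+290,max(c[0]-390,0):c[0]+390])
o=[cv2.resize(x,(780,290) if 0 else (390,290)) for x in o] if 0 else o
cv2.imwrite("pics/ov_top.png",o[0][100:480]); cv2.imwrite("pics/ov_scene.png",o[1])
E
```

```text
track [5.09752952e+02 9.66989978e+01 5.76374149e-02] 3.302380614186995
[[-0.2  0.2]
 [ 0.2  0.1]
 [ 0.1 -0.1]
 [ 0.2 -0.1]
 [ 0.3  0.9]
 [-0.1 -1.1]
 [-0.7  0. ]
 [-0.3 -0.1]
 [ 0.4  0.1]]
infeed [515.51350263  -3.13494459  50.        ]
gate [509.75295187  96.69899781  50.        ]
home [503.58916256 203.52131618  50.        ]
```

View pics/ov_top.png

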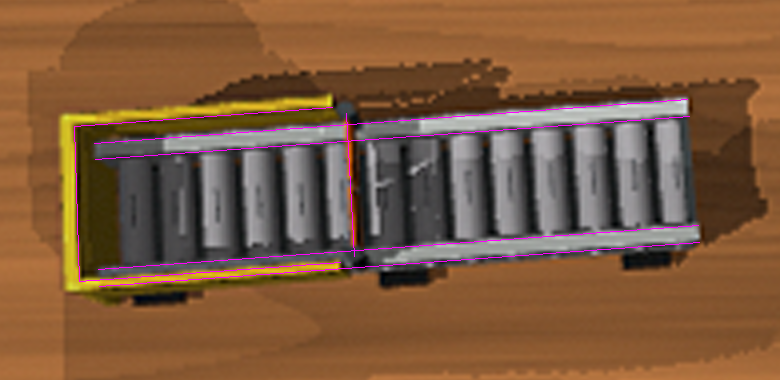

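View pics/ov_scene.png

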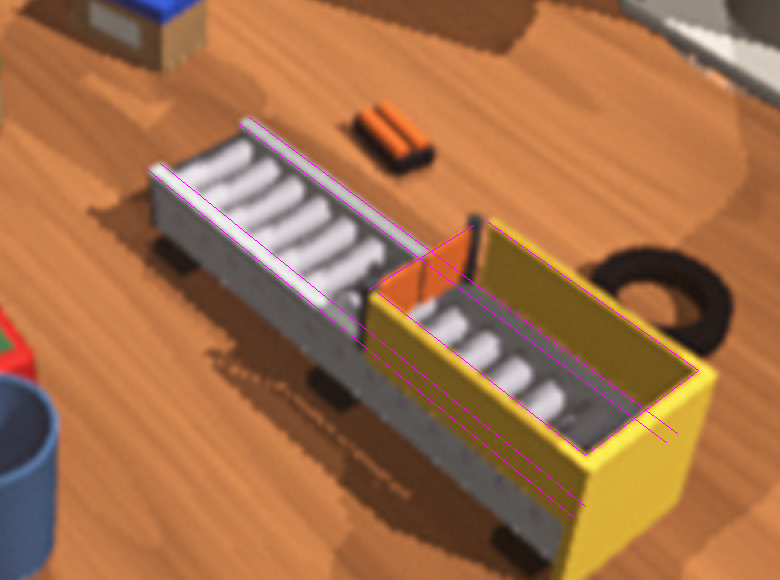

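Call:
play_rows(commands=[{"jaw":1,"offset":[0,0,0],"turn":-1},{"jaw":1,"offset":[0,0,0],"turn":-1},{"jaw":1,"offset":[0,0,0],"turn":-1},{"jaw":1,"offset":[0,0,0],"turn":-1},{"jaw":1,"offset":[0,0,0],"turn":-1},{"jaw":1,"offset":[0,0,0],"turn":-1},{"jaw":1,"offset":[0,0,0],"turn":-1},{"jaw":1,"offset":[0,0,0],"turn":-1},{"jaw":1,"offset":[0,0,0],"turn":-1},{"jaw":1,"offset":[0,0,0],"turn":-1},{"jaw":1,"offset":[0,0,0],"turn":-1},{"jaw":1,"offset":[0,0,0],"turn":-1},{"jaw":1,"offset":[0,0,0],"turn":-1},{"jaw":1,"offset":[0,0,0],"turn":-1},{"jaw":1,"offset":[0,0,0],"turn":-0.07},{"jaw":1,"offset":[0,0,0],"turn":0}])

```text
clock: 1.73
tool_pos: [260.4, -568.1, 231.3]
orientation: [-180.0, -0.0, 89.0]
force: [0.5, 0.1, -0.5]
gripper_width: 0.997
grasp_force: 0.0
```

Both overlays match the track. Next I travel above the carton.

Call:
play_rows(commands=[{"jaw":1,"offset":[0.3,0.3,0],"turn":0},{"jaw":1,"offset":[0.5,0.6,0],"turn":0},{"jaw":1,"offset":[0.5,0.65,0],"turn":0},{"jaw":1,"offset":[0.5,0.65,0],"turn":0},{"jaw":1,"offset":[0.5,0.65,0],"turn":0},{"jaw":1,"offset":[0.5,0.65,0],"turn":0},{"jaw":1,"offset":[0.5,0.65,0],"turn":0},{"jaw":1,"offset":[0.5,0.65,0],"turn":0},{"jaw":1,"offset":[0.5,0.65,0],"turn":0},{"jaw":1,"offset":[0.5,0.65,0.2],"turn":0},{"jaw":1,"offset":[0.5,0.65,0.3],"turn":0},{"jaw":1,"offset":[0.5,0.65,0.5],"turn":0},{"jaw":1,"offset":[0.5,0.65,0.5],"turn":0},{"jaw":1,"offset":[0.285,0.515,0.5],"turn":0},{"jaw":1,"offset":[0,0,0.5],"turn":0},{"jaw":1,"offset":[0,0,0],"turn":0},{"jaw":1,"offset":[0,0,0],"turn":0}])

```text
clock: 3.15
tool_pos: [606.2, -309.4, 130.1]
orientation: [-179.8, -0.1, 89.1]
force: [-0.5, -0.2, 0.6]
gripper_width: 1.002
grasp_force: 0.0
```

Run:
```python
from h import *
s=get_state(); print(s["tool_pos"],s["orientation"])
j=get_image("scene"); t=proj(j,[607.5,-310.7,60])[0]; 
v=j["color"][int(t[1])-110:int(t[1])+80,int(t[0])-120:int(t[0])+120]
cv2.imwrite("pics/above.png",cv2.resize(v,None,fx=3,fy=3,interpolation=cv2.INTER_CUBIC))
```

```text
[ 606.20075798 -309.42456757  130.139768  ] [-1.79833808e+02 -7.68505005e-02  8.90605437e+01]
```

View pics/above.png

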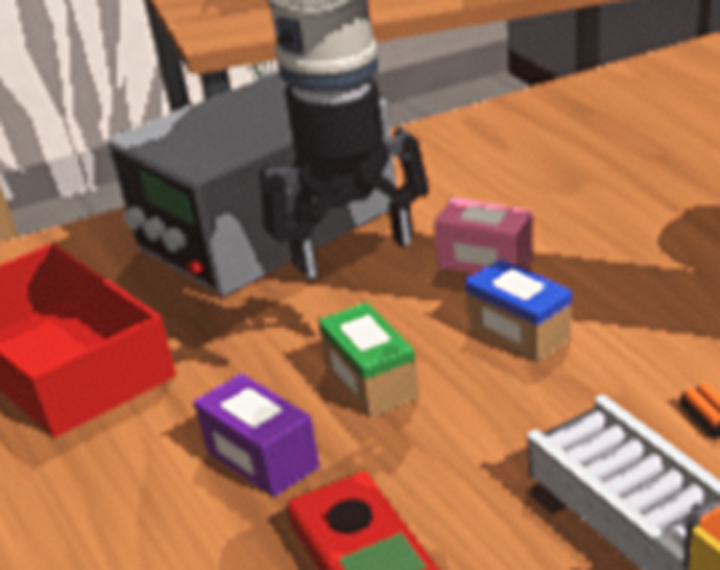

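The open fingers straddle the green carton along x, with tips at crop (308,270) and (405,240). Purple, blue and pink stand clear. I descend, grip and lift.

Call:
play_rows(commands=[{"jaw":1,"offset":[-0.03,0.03,0.3],"turn":0},{"jaw":1,"offset":[0,0,0.5],"turn":0},{"jaw":1,"offset":[0,0,0.5],"turn":0},{"jaw":1,"offset":[0,0,0.5],"turn":0},{"jaw":1,"offset":[0,0,0.4],"turn":0},{"jaw":1,"offset":[0,0,0.3],"turn":0},{"jaw":1,"offset":[0,0,0.2],"turn":0},{"jaw":1,"offset":[0,0,0],"turn":0},{"jaw":-1,"offset":[0,0,0],"turn":0},{"jaw":-1,"offset":[0,0,0],"turn":0},{"jaw":-1,"offset":[0,0,0],"turn":0},{"jaw":-1,"offset":[0,0,0],"turn":0},{"jaw":-1,"offset":[0,0,0],"turn":0},{"jaw":-1,"offset":[0,0,0],"turn":0},{"jaw":-1,"offset":[0,0,0],"turn":0},{"jaw":-1,"offset":[0,0,0],"turn":0}], squeeze=25)

```text
clock: 4.53
tool_pos: [609.0, -311.7, 24.6]
orientation: [179.9, 0.1, 89.1]
force: [-0.6, 0.0, 5.4]
gripper_width: 0.628
grasp_force: 28.5
```

Call:
play_rows(commands=[{"jaw":-1,"offset":[0,0,-0.1],"turn":0},{"jaw":-1,"offset":[0,0,-0.2],"turn":0},{"jaw":-1,"offset":[0,0,-0.3],"turn":0},{"jaw":-1,"offset":[0,0,-0.4],"turn":0},{"jaw":-1,"offset":[0,0,-0.4],"turn":0},{"jaw":-1,"offset":[0,0,-0.4],"turn":0},{"jaw":-1,"offset":[0,0,-0.3],"turn":0},{"jaw":-1,"offset":[0,0,-0.25],"turn":0},{"jaw":-1,"offset":[0,0,-0.15],"turn":0},{"jaw":-1,"offset":[0,0,0],"turn":0},{"jaw":-1,"offset":[0,0,0],"turn":-0.47},{"jaw":-1,"offset":[0,0,0],"turn":-0.47},{"jaw":-1,"offset":[0,0,0],"turn":0},{"jaw":-1,"offset":[0,0,0],"turn":0}])

```text
clock: 5.7
tool_pos: [607.8, -311.0, 122.5]
orientation: [-179.9, -0.0, 93.4]
force: [-0.1, -0.2, -1.7]
gripper_width: 0.624
grasp_force: 27.7
```

Run:
```python
from h import *
s=get_state(); t=s["tool_pos"]; a=np.radians(s["orientation"][2])
print(t,s["orientation"],s["gripper_width"],s["grasp_force"])
X=np.array([np.cos(a),np.sin(a)]);Y=np.array([np.sin(a),-np.cos(a)])
d=np.array([515.5,-3.1])-t[:2]; print(d@X/40,d@Y/40)
i=get_image("top")
for n,im in(("top",i),("scene",get_image("scene"))):
    m=mask(im,(50,120,60),(75,255,255)); k,l,st,c=cv2.connectedComponentsWithStats(m)
    print(n,[ (c[q].round(1),st[q,4], world(im,c[q],60+t[2]-24.6).round(1)) for q in range(1,k) if st[q,4]>100])
```

```text
[ 607.76642563 -311.01522189  122.49355065] [-1.79930219e+02 -4.21566403e-02  9.33637595e+01] 0.6238244508102554 27.68093079328537
7.819961397825464 -1.8510137678822525
top [(array([278.2, 134.4]), np.int32(121), array([[693.3, -55. ]])), (array([374. , 165.8]), np.int32(105), array([[ 617.5, -267. ]]))]
scene [(array([205.3, 144.3]), np.int32(232), array([[ 607.9, -277.5]]))]
```

Lifted and held, yaw 93.4°. I carry it over the infeed.

Call:
play_rows(commands=[{"jaw":-1,"offset":[0.15,-0.03,0],"turn":0},{"jaw":-1,"offset":[0.3,-0.07,0],"turn":0},{"jaw":-1,"offset":[0.45,-0.1,0],"turn":0},{"jaw":-1,"offset":[0.55,-0.13,0],"turn":0},{"jaw":-1,"offset":[0.55,-0.13,0],"turn":0},{"jaw":-1,"offset":[0.55,-0.13,0],"turn":0},{"jaw":-1,"offset":[0.55,-0.13,0],"turn":0},{"jaw":-1,"offset":[0.55,-0.13,0],"turn":0},{"jaw":-1,"offset":[0.55,-0.13,0],"turn":0},{"jaw":-1,"offset":[0.55,-0.13,0],"turn":0},{"jaw":-1,"offset":[0.55,-0.13,0],"turn":0},{"jaw":-1,"offset":[0.55,-0.13,0],"turn":0},{"jaw":-1,"offset":[0.55,-0.13,0],"turn":0},{"jaw":-1,"offset":[0.5,-0.13,0],"turn":0},{"jaw":-1,"offset":[0.4,-0.12,0],"turn":0},{"jaw":-1,"offset":[0.3,-0.07,0],"turn":0},{"jaw":-1,"offset":[0.2,-0.06,0],"turn":0},{"jaw":-1,"offset":[0.02,0,0],"turn":0},{"jaw":-1,"offset":[0,0,0],"turn":0},{"jaw":-1,"offset":[0,0,0],"turn":0}])

```text
clock: 7.47
tool_pos: [514.9, -3.9, 123.4]
orientation: [180.0, 0.0, 93.4]
force: [-0.5, 0.1, -2.0]
gripper_width: 0.628
grasp_force: 27.7
```

Run:
```python
from h import *
s=get_state(); t=s["tool_pos"]; a=np.radians(s["orientation"][2])
print(t,s["orientation"],s["gripper_width"],s["force"])
X=np.array([np.cos(a),np.sin(a)]);Y=np.array([np.sin(a),-np.cos(a)])
d=np.array([515.5,-3.1])-t[:2]; print(d@X/40,d@Y/40)
im=get_image("scene"); c=proj(im,[515,-3,80])[0].astype(int)
cv2.imwrite("pics/over.png",cv2.resize(im["color"][c[1]-70:c[1]+70,c[0]-80:c[0]+100],None,fx=4,fy=4,interpolation=cv2.INTER_CUBIC))
```

```text
[514.9131059   -3.89593447 123.44323195] [1.79965293e+02 1.18636787e-02 9.34165990e+01] 0.6278718200143995 [-0.49803307  0.05626466 -1.95789799]
0.018988587206689576 0.015832127999653833
```

View pics/over.png

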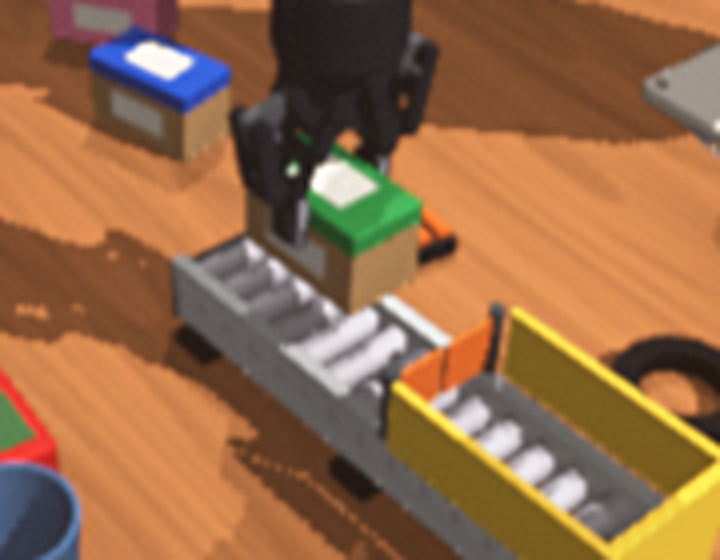

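The carton hangs upright and aligned over the infeed, with its leading bottom edge at (350,305) and the shut flaps at (445,355). I lower it gently.

Call:
play_rows(commands=[{"jaw":-1,"offset":[0.02,0.015,0.15],"turn":0},{"jaw":-1,"offset":[0,0,0.2],"turn":0},{"jaw":-1,"offset":[0,0,0.2],"turn":0},{"jaw":-1,"offset":[0,0,0.2],"turn":0},{"jaw":-1,"offset":[0,0,0.15],"turn":0},{"jaw":-1,"offset":[0,0,0.1],"turn":0},{"jaw":-1,"offset":[0,0,0.08],"turn":0},{"jaw":-1,"offset":[0,0,0.05],"turn":0},{"jaw":-1,"offset":[0,0,0.03],"turn":0},{"jaw":-1,"offset":[0,0,0],"turn":0},{"jaw":-1,"offset":[0,0,0],"turn":0}])

```text
clock: 8.43
tool_pos: [515.2, -2.7, 77.1]
orientation: [180.0, 0.0, 93.4]
force: [-0.0, -0.0, -1.6]
gripper_width: 0.63
grasp_force: 27.7
```

```bash
python3 -c "
from plant import *
s=get_state();print(s['tool_pos'],s['force'])"
```

```text
[515.20577517  -2.67239561  77.11538304] [-0.04976887 -0.01700325 -1.63051883]
```

Call:
play_rows(commands=[{"jaw":-1,"offset":[0,0,0.03],"turn":0},{"jaw":-1,"offset":[0,0,0.02],"turn":0},{"jaw":-1,"offset":[0,0,0],"turn":0}])

```text
clock: 8.68
tool_pos: [515.1, -2.7, 74.9]
orientation: [180.0, -0.0, 93.4]
force: [0.1, 0.6, -3.0]
gripper_width: 0.63
grasp_force: 27.7
```

```bash
python3 -c "
from plant import *
s=get_state();print(s['tool_pos'],s['force'])"
```

```text
[515.05029667  -2.65645042  74.9464    ] [ 0.05681416  0.57097704 -3.02156111]
```

Call:
play_rows(commands=[{"jaw":-1,"offset":[0,0,0.03],"turn":0},{"jaw":-1,"offset":[0,0,0.0],"turn":0}])

```text
clock: 8.85
tool_pos: [515.1, -2.7, 74.5]
orientation: [180.0, 0.0, 93.4]
force: [-2.2, -0.0, 8.6]
gripper_width: 0.627
grasp_force: 28.7
```

Call:
play_rows(commands=[{"jaw":-1,"offset":[0,0,0.02],"turn":0},{"jaw":-1,"offset":[0,0,0.0],"turn":0}])

```text
clock: 9.02
tool_pos: [515.2, -2.7, 74.5]
orientation: [180.0, 0.0, 93.4]
force: [-5.2, 0.4, 17.1]
gripper_width: 0.626
grasp_force: 29.8
```

The carton is seated. I ease off slightly and release gently.

Call:
play_rows(commands=[{"jaw":-1,"offset":[0,0,-0.03],"turn":0},{"jaw":0.3,"offset":[0,0,0],"turn":0},{"jaw":0.35,"offset":[0,0,0],"turn":0},{"jaw":0.4,"offset":[0,0,0],"turn":0},{"jaw":0.5,"offset":[0,0,0],"turn":0},{"jaw":0.6,"offset":[0,0,0],"turn":0},{"jaw":0.8,"offset":[0,0,0],"turn":0},{"jaw":1,"offset":[0,0,0],"turn":0},{"jaw":1,"offset":[0,0,0],"turn":0},{"jaw":1,"offset":[0,0,0],"turn":0},{"jaw":1,"offset":[0,0,-0.2],"turn":0},{"jaw":1,"offset":[0,0,-0.4],"turn":0},{"jaw":1,"offset":[0,0,-0.5],"turn":0},{"jaw":1,"offset":[0,0,-0.5],"turn":0},{"jaw":1,"offset":[0,0,-0.4],"turn":0},{"jaw":1,"offset":[0,0,-0.2],"turn":0},{"jaw":1,"offset":[0,0,0],"turn":0}])

```text
clock: 10.43
tool_pos: [516.3, -2.7, 164.3]
orientation: [179.8, 0.0, 93.4]
force: [-0.5, 0.1, 0.3]
gripper_width: 1.002
grasp_force: 0.0
```

Run:
```python
from h import *
s=get_state(); print(s["tool_pos"],s["orientation"],s["gripper_width"])
p=[509.75,96.7,.0576]
im=get_image("scene"); S=4; v=cv2.resize(im["color"],None,fx=S,fy=S,interpolation=cv2.INTER_CUBIC)
q=T(p,[(-27,-148,110),(27,-148,110),(27,-52,110),(-27,-52,110)])
cv2.polylines(v,[(proj(im,q)*S+S/2).astype(int)],True,(255,0,255),1)
c=(proj(im,[515,-3,80])[0]*S).astype(int)
cv2.imwrite("pics/placed.png",v[c[1]-280:c[1]+250,c[0]-300:c[0]+400])
m=mask(im,(50,120,60),(75,255,255)); k,l,st,cc=cv2.connectedComponentsWithStats(m)
print([(st[a]) for a in range(1,k) if st[a,4]>60])
```

```text
[516.29497463  -2.69700152 164.25104418] [1.79775405e+02 1.83227345e-02 9.34263848e+01] 1.0020151735581828
[array([278, 187,  42,  32, 463], dtype=int32)]
```

View pics/placed.png

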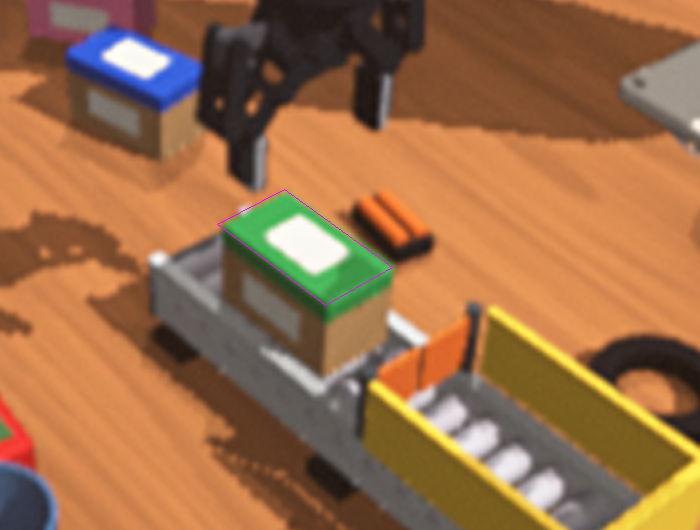

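Upright, between the rails and short of the shut flaps, matching the predicted outline (lid corners at (222,225) and (392,268)). Next I shut the fingers, move behind the carton and lower them.

Call:
play_rows(commands=[{"jaw":1,"offset":[-0.2,-0.02,0],"turn":0},{"jaw":1,"offset":[-0.4,0,0],"turn":0},{"jaw":-1,"offset":[-0.5,0,0],"turn":0},{"jaw":-1,"offset":[-0.5,0,0],"turn":0},{"jaw":-1,"offset":[-0.4,0,0],"turn":0},{"jaw":-1,"offset":[-0.3,0,0],"turn":0},{"jaw":-1,"offset":[-0.1,0,0],"turn":0},{"jaw":-1,"offset":[0,0,0],"turn":0},{"jaw":-1,"offset":[0,0,0],"turn":0},{"jaw":-1,"offset":[0,0,0.2],"turn":0},{"jaw":-1,"offset":[0,0,0.4],"turn":0},{"jaw":-1,"offset":[0,0,0.5],"turn":0},{"jaw":-1,"offset":[0,0,0.5],"turn":0},{"jaw":-1,"offset":[0,0,0.4],"turn":0},{"jaw":-1,"offset":[0,0,0.25],"turn":0},{"jaw":-1,"offset":[0,0,0.1],"turn":0},{"jaw":-1,"offset":[0,0,0],"turn":0},{"jaw":-1,"offset":[0,0,0],"turn":0}])

```text
clock: 11.98
tool_pos: [520.3, -98.3, 68.4]
orientation: [180.0, 0.0, 93.4]
force: [0.2, -0.1, -0.2]
gripper_width: 0.0
grasp_force: 0.0
```

```bash
cat > st.py <<'E'
from h import *
s=get_state(); a=.0576; d=s["tool_pos"][:2]-[509.75,96.7]
print("track x,y",d@[np.cos(a),np.sin(a)],d@[-np.sin(a),np.cos(a)],"z",s["tool_pos"][2],"F",s["force"],"t",s["clock"])
im=get_image("scene"); m=mask(im,(50,120,60),(75,255,255))
k,l,st,c=cv2.connectedComponentsWithStats(m); b=1+st[1:,4].argmax()
w=world(im,np.argwhere(l==b)[:,::-1],110)-[509.75,96.7]
u=w@[-np.sin(a),np.cos(a)]; print("lid far edge y",np.percentile(u,99.5),"near",np.percentile(u,.5),"area",st[b,4])
E
python3 st.py
```

```text
track x,y -0.7206865869944377 -195.29927873787068 z 68.38699943342677 F [ 0.16377116 -0.11499817 -0.16042015] t 11.9833
lid far edge y -42.135064336693965 near -143.2233640850253 area 472
```

Call:
play_rows(commands=[{"jaw":-1,"offset":[0.1,0.015,0],"turn":0},{"jaw":-1,"offset":[0.2,0,0],"turn":0},{"jaw":-1,"offset":[0.2,0,0],"turn":0},{"jaw":-1,"offset":[0.1,0,0],"turn":0},{"jaw":-1,"offset":[0.05,0,0],"turn":0},{"jaw":-1,"offset":[0.05,0,0],"turn":0},{"jaw":-1,"offset":[0.05,0,0],"turn":0},{"jaw":-1,"offset":[0.05,0,0],"turn":0},{"jaw":-1,"offset":[0.05,0,0],"turn":0},{"jaw":-1,"offset":[0.05,0,0],"turn":0},{"jaw":-1,"offset":[0.05,0,0],"turn":0},{"jaw":-1,"offset":[0.05,0,0],"turn":0},{"jaw":-1,"offset":[0.05,0,0],"turn":0},{"jaw":-1,"offset":[0.05,0,0],"turn":0},{"jaw":-1,"offset":[0.05,0,0],"turn":0},{"jaw":-1,"offset":[0.05,0,0],"turn":0}])

```text
clock: 13.37
tool_pos: [517.7, -50.4, 68.1]
orientation: [180.0, 0.0, 93.4]
force: [-0.5, -0.4, 0.3]
gripper_width: 0.002
grasp_force: 0.0
```

```bash
python3 st.py
```

```text
track x,y -0.5411705605835646 -147.31398484891284 z 68.13491380322407 F [-0.5292968  -0.40758421  0.30721013] t 13.3667
lid far edge y -29.259618450114704 near -133.18166031685217 area 505
```

Contact made and the carton is rolling with the fingers. I push on steadily.

Call:
play_rows(commands=[{"jaw":-1,"offset":[0.05,0,0],"turn":0},{"jaw":-1,"offset":[0.06,0,0],"turn":0},{"jaw":-1,"offset":[0.06,0,0],"turn":0},{"jaw":-1,"offset":[0.06,0,0],"turn":0},{"jaw":-1,"offset":[0.06,0,0],"turn":0},{"jaw":-1,"offset":[0.06,0,0],"turn":0},{"jaw":-1,"offset":[0.06,0,0],"turn":0},{"jaw":-1,"offset":[0.06,0,0],"turn":0},{"jaw":-1,"offset":[0.06,0,0],"turn":0},{"jaw":-1,"offset":[0.06,0,0],"turn":0},{"jaw":-1,"offset":[0.06,0,0],"turn":0},{"jaw":-1,"offset":[0.06,0,0],"turn":0},{"jaw":-1,"offset":[0.06,0,0],"turn":0},{"jaw":-1,"offset":[0.06,0,0],"turn":0},{"jaw":-1,"offset":[0.06,0,0],"turn":0},{"jaw":-1,"offset":[0.06,0,0],"turn":0},{"jaw":-1,"offset":[0.06,0,0],"turn":0},{"jaw":-1,"offset":[0.06,0,0],"turn":0},{"jaw":-1,"offset":[0.06,0,0],"turn":0},{"jaw":-1,"offset":[0.06,0,0],"turn":0}])

```text
clock: 15.08
tool_pos: [514.9, -3.0, 68.1]
orientation: [180.0, 0.0, 93.4]
force: [0.1, -2.2, 0.2]
gripper_width: 0.001
grasp_force: 0.0
```

```bash
python3 st.py
```

```text
track x,y -0.6056033274907433 -99.79099244723174 z 68.14561178405529 F [ 0.11224221 -2.18129508  0.17175177] t 15.0833
lid far edge y 17.45974850098376 near -85.85554368928857 area 549
```

Call:
play_rows(commands=[{"jaw":-1,"offset":[0.06,0,0],"turn":0},{"jaw":-1,"offset":[0.06,0,0],"turn":0},{"jaw":-1,"offset":[0.06,0,0],"turn":0},{"jaw":-1,"offset":[0.06,0,0],"turn":0},{"jaw":-1,"offset":[0.06,0,0],"turn":0},{"jaw":-1,"offset":[0.06,0,0],"turn":0},{"jaw":-1,"offset":[0.06,0,0],"turn":0},{"jaw":-1,"offset":[0.06,0,0],"turn":0},{"jaw":-1,"offset":[0.06,0,0],"turn":0},{"jaw":-1,"offset":[0.06,0,0],"turn":0},{"jaw":-1,"offset":[0.06,0,0],"turn":0},{"jaw":-1,"offset":[0.06,0,0],"turn":0},{"jaw":-1,"offset":[0.06,0,0],"turn":0},{"jaw":-1,"offset":[0.06,0,0],"turn":0},{"jaw":-1,"offset":[0.06,0,0],"turn":0},{"jaw":-1,"offset":[0.06,0,0],"turn":0},{"jaw":-1,"offset":[0.06,0,0],"turn":0},{"jaw":-1,"offset":[0.06,0,0],"turn":0},{"jaw":-1,"offset":[0.06,0,0],"turn":0},{"jaw":-1,"offset":[0.06,0,0],"turn":0}])

```text
clock: 16.8
tool_pos: [512.0, 45.1, 68.1]
orientation: [-180.0, -0.0, 93.4]
force: [-0.0, -0.4, -0.2]
gripper_width: 0.003
grasp_force: 0.0
```

Call:
play_rows(commands=[{"jaw":-1,"offset":[0.06,0,0],"turn":0},{"jaw":-1,"offset":[0.06,0,0],"turn":0},{"jaw":-1,"offset":[0.06,0,0],"turn":0},{"jaw":-1,"offset":[0.06,0,0],"turn":0},{"jaw":-1,"offset":[0.06,0,0],"turn":0},{"jaw":-1,"offset":[0.06,0,0],"turn":0},{"jaw":-1,"offset":[0.06,0,0],"turn":0},{"jaw":-1,"offset":[0.06,0,0],"turn":0},{"jaw":-1,"offset":[0.06,0,0],"turn":0},{"jaw":-1,"offset":[0.06,0,0],"turn":0},{"jaw":-1,"offset":[0.06,0,0],"turn":0},{"jaw":-1,"offset":[0.06,0,0],"turn":0},{"jaw":-1,"offset":[0.06,0,0],"turn":0},{"jaw":-1,"offset":[0.06,0,0],"turn":0},{"jaw":-1,"offset":[0.06,0,0],"turn":0},{"jaw":-1,"offset":[0.06,0,0],"turn":0},{"jaw":-1,"offset":[0.06,0,0],"turn":0},{"jaw":-1,"offset":[0.06,0,0],"turn":0},{"jaw":-1,"offset":[0.06,0,0],"turn":0},{"jaw":-1,"offset":[0.06,0,0],"turn":0}])

```text
clock: 18.47
tool_pos: [509.1, 93.0, 68.1]
orientation: [180.0, -0.0, 93.4]
force: [0.1, -1.0, 0.1]
gripper_width: 0.002
grasp_force: 0.0
```

```bash
python3 st.py
```

```text
track x,y -0.8474132324505815 -3.6727280190497793 z 68.14909952659767 F [ 0.07928935 -1.02581157  0.08679057] t 18.4667
lid far edge y 111.43606893937185 near 10.631126827878616 area 668
```

Call:
play_rows(commands=[{"jaw":-1,"offset":[0.06,0,0],"turn":0},{"jaw":-1,"offset":[0.06,0,0],"turn":0},{"jaw":-1,"offset":[0.06,0,0],"turn":0},{"jaw":-1,"offset":[0.06,0,0],"turn":0},{"jaw":-1,"offset":[0.06,0,0],"turn":0},{"jaw":-1,"offset":[0.06,0,0],"turn":0},{"jaw":-1,"offset":[0.06,0,0],"turn":0},{"jaw":-1,"offset":[0.06,0,0],"turn":0},{"jaw":-1,"offset":[0.06,0,0],"turn":0},{"jaw":-1,"offset":[0.06,0,0],"turn":0},{"jaw":-1,"offset":[0.06,0,0],"turn":0},{"jaw":-1,"offset":[0.06,0,0],"turn":0},{"jaw":-1,"offset":[0.06,0,0],"turn":0},{"jaw":-1,"offset":[0.06,0,0],"turn":0},{"jaw":-1,"offset":[0.06,0,0],"turn":0},{"jaw":-1,"offset":[0.06,0,0],"turn":0},{"jaw":-1,"offset":[0.05,0,0],"turn":0},{"jaw":-1,"offset":[0.05,0,0],"turn":0}])

```text
clock: 20.02
tool_pos: [506.6, 135.3, 68.1]
orientation: [-180.0, -0.0, 93.4]
force: [-0.3, 0.0, 0.2]
gripper_width: -0.0
grasp_force: 0.0
```

Call:
play_rows(commands=[{"jaw":-1,"offset":[0.04,0,0],"turn":0},{"jaw":-1,"offset":[0.03,0,0],"turn":0},{"jaw":-1,"offset":[0.03,0,0],"turn":0}])

```text
clock: 20.27
tool_pos: [506.3, 139.2, 68.1]
orientation: [-180.0, 0.0, 93.4]
force: [0.4, -0.2, -0.1]
gripper_width: 0.002
grasp_force: 0.0
```

```bash
python3 st.py
```

```text
track x,y -1.0062093778170027 42.61662714281689 z 68.11554623639337 F [ 0.37179063 -0.23168411 -0.06154353] t 20.2667
lid far edge y 154.48706020547314 near 57.658418640205504 area 719
```

Call:
play_rows(commands=[{"jaw":-1,"offset":[0.03,0,0],"turn":0},{"jaw":-1,"offset":[0.03,0,0],"turn":0},{"jaw":-1,"offset":[0.03,0,0],"turn":0}])

```text
clock: 20.57
tool_pos: [506.0, 142.5, 68.1]
orientation: [-180.0, 0.0, 93.4]
force: [-0.6, -5.3, 0.7]
gripper_width: 0.001
grasp_force: 0.0
```

Call:
play_rows(commands=[{"jaw":-1,"offset":[0.03,0,0],"turn":0},{"jaw":-1,"offset":[0.02,0,0],"turn":0}])

```text
clock: 20.73
tool_pos: [505.8, 143.3, 68.2]
orientation: [-180.0, 0.1, 93.5]
force: [1.0, -16.8, 4.0]
gripper_width: -0.002
grasp_force: 0.0
```

Firm against the stop at about 17 N. I back off 2 mm and lift straight out.

Call:
play_rows(commands=[{"jaw":-1,"offset":[-0.03,0,0],"turn":0},{"jaw":-1,"offset":[-0.03,0,0],"turn":0},{"jaw":-1,"offset":[0,0,0],"turn":0},{"jaw":-1,"offset":[0,0,-0.1],"turn":0},{"jaw":-1,"offset":[0,0,-0.2],"turn":0},{"jaw":-1,"offset":[0,0,-0.3],"turn":0},{"jaw":-1,"offset":[0,0,-0.4],"turn":0},{"jaw":-1,"offset":[0,0,-0.5],"turn":0},{"jaw":-1,"offset":[0,0,-0.5],"turn":0},{"jaw":-1,"offset":[0,0,-0.5],"turn":0},{"jaw":-1,"offset":[0,0,-0.5],"turn":0},{"jaw":-1,"offset":[-0.3,0,-0.5],"turn":0},{"jaw":-1,"offset":[-0.5,0,-0.4],"turn":0},{"jaw":-1,"offset":[-0.5,0,-0.3],"turn":0},{"jaw":-1,"offset":[-0.5,0,0],"turn":0},{"jaw":-1,"offset":[-0.5,0,0],"turn":0},{"jaw":-1,"offset":[-0.4,0,0],"turn":0},{"jaw":-1,"offset":[-0.2,0,0],"turn":0},{"jaw":-1,"offset":[0,0,0],"turn":0},{"jaw":-1,"offset":[0,0,0],"turn":0}])

```text
clock: 22.4
tool_pos: [513.1, 26.6, 236.7]
orientation: [180.0, -0.0, 93.4]
force: [0.5, 0.1, 0.5]
gripper_width: -0.001
grasp_force: 0.0
```

```bash
python3 st.py
python3 - <<'E'
from h import *
p=[509.75,96.7,.0576]; o=[]
for n,z in(("scene",3),("top",4)):
    im=get_image(n); v=cv2.resize(im["color"],None,fx=z,fy=z,interpolation=cv2.INTER_CUBIC)
    for q in([(-27,59,110),(27,59,110),(27,155,110),(-27,155,110)],):
        cv2.polylines(v,[(proj(im,T(p,q))*z+z/2).astype(int)],True,(255,0,255),1)
    c=(proj(im,T(p,(0,60,80)))[0]*z).astype(int); o.append(v[c[1]-200:c[1]+200,c[0]-200:c[0]+190])
cv2.imwrite("pics/end.png",np.hstack(o))
E
```

```text
track x,y -0.6727941954002619 -70.18321714187259 z 236.69464057192016 F [0.48955527 0.08014651 0.50872436] t 22.4
lid far edge y 154.71153603654886 near 59.815876988294555 area 687
```

View pics/end.png

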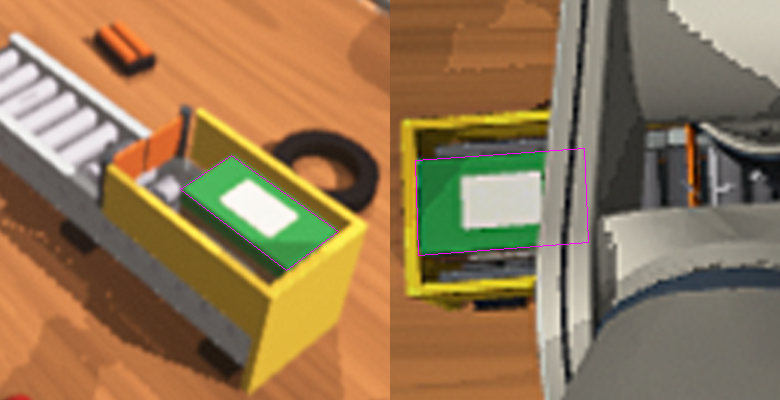

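The carton is home: its lid fills the predicted outline, with corners at (185,188) and (335,232). Both flaps are shut at (150,145), and the robot is clear.

```bash
python3 -c "
from plant import *
print(hand_in())"
```

```text
the job is handed in; nothing more can be done
None
```

The green-lidded carton was set on the rollers, released, and pushed home against the yellow stop; the last picture shows both flaps shut behind it, and the job was handed in at about 22.5 s of the 51 s allowed.

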